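Cock and fire the spring-hammer shock tester

TASK

Give the sensor carriage one shock with the bench's spring-hammer tester: draw the hammer back by its post until the sear catches, without forcing it against the buffer, and let go so that it stays cocked. Then press the trigger paddle down so that this one shot knocks the carriage to its end stop, and move clear. Do not let the hammer slip before it is caught, do not touch the carriage, and leave the things lying around the tester where they are.

Things in the scene. Friction and masses are not known exactly. Their poses are not given: they have to be found in the camera images.
- tester: The tester: aluminium base plate 275 x 310 x 10 mm on the bench (x -230 to 45, y -125 to 185 mm in its frame). Origin on the bench under the hammer's upright pivot axis, z up. The resting hammer points along its -x, is drawn back towards its +y and strikes towards its -y. A dark steel bracket with sear, buffer and trigger stands at the -x, +y corner.
- hammer (a joint): Hammer angle, rad: 0 at rest, growing as drawn back (clockwise from above). Aluminium bar 14 mm wide, top at z 42 mm, with a steel roller (14 mm diameter, axis along the bar, top at z 52) at its tip, 118 mm from the pivot axis. A spring of 0.75 N m/rad draws it to 0: 9.4 N per rad at the post. Let go uncaught, it flies back and hits the carriage.
- post_top (a point): Centre of the top of the cocking post: a plain steel round post of 14 mm diameter standing on the hammer bar, 80 mm from the pivot axis, from z 42 to 95 mm. It moves with the hammer on an arc about the pivot axis.
- catch_mid (a point): Fixed point on the tester, z 50 mm, where the hammer's roller is at 0.80 rad. The bracket is clamped in an arc slot about the pivot, so the sear catches at some angle from 0.70 to 0.90 rad: feel for it. The passing roller lifts the sear's steel nose (1 to 2 N more at the post, then 2 to 6 N less), which drops behind it. The buffer is met 3 mm (at the roller) past the catch.
- buffer (a joint): How far the black rubber-faced sprung buffer is pushed in, m: 0 until the hammer's roller meets it, just past the catch. 4000 N/m at the roller, felt as 8 N more per mm at the post: a steep rise above the 7 to 8.5 N of the hammer spring is the sign that the sear has dropped. Over 2.5 mm of squeeze (about 22 N in all at the post) overloads the bracket.
- trigger_mid (a point): Fixed point on the tester, z 68 mm, 195 mm from the pivot axis, where the trigger's top centre is if the catch is at 0.80 rad. Trigger: black plastic paddle 38 (radial) x 44 x 8 mm, the sear's outer end; it always lies in line with the caught hammer arm, so up to 20 mm to either side of this point. Pressed down 3 to 10 mm with 1 to 4 N it frees the hammer; its travel ends at 14 mm.
- carriage (a joint): Travel of the sensor carriage, m: 0 at the start, next to the resting hammer's roller, 0.035 at its end stop. Black block 44 x 36 x 34 mm, top at z 49 mm (round steel sensor on it to 57 mm), on two rails along the tester's -y; friction holds it where it is. Its centre starts at x -118, y -27 mm in the tester's frame.
- adapter: A bystander: black plug-in power adapter 62 x 44 x 34 mm with two pins, origin under its middle.
- module: A bystander: grey potted module on a clear plate, 80 x 56 x 22 mm with brass studs to 28 mm, origin under its middle.
- driver: A bystander: screwdriver 160 mm long lying on the bench, origin under its middle.

How it is judged:
By the outcome, as a careful person would: the job done as asked, in the order asked, and still so for the second after the job is handed in, with the robot touching nothing.
It also fails if it takes over 70 s, if anything falls off the work surface, if the arm or the gripper's body presses on something with over 40 N, if the wrist force passes 120 N, or if a joint passes its speed limit or range.

ROBOT

A 6-joint arm with a two-finger parallel gripper is mounted at the origin on the work surface. World frame = base frame: x ahead of the robot, y to its left, z up, the work surface at z = 0. Lengths are in m, angles in degrees, forces in N, time in s.
With the tool pointing down it reaches from about 0.4 to 0.825 m from the base axis. Payload 7 kg.
Tool frame: the origin (TCP) lies midway between the tips of the shut fingers; the grasp point (between the pads) lies 19 mm behind it (ctrl.hold_point_z is the distance from the TCP to the grasp point, in m); z points along the fingers, y is the line along which they close (so a half turn about z gives the same grasp; the last joint's range is limited). The gripper opens to 88 mm and grips with 3 to 60 N. Pads are 19 mm wide; open, the fingers measure 130 mm over their backs; the gripper's body (78 mm by 193 mm) begins 47 mm behind the grasp point.
Start: joints at [-53.566, 20.546, 0.682, 0, -70.136, -16.507], TCP at [0.23, -0.635, 0.227] pointing down, gripper open.
Joint ranges: [-176.03, 176.03], [-82.01, 121.73], [-58.28, 71.71], [-173.87, 95.51], [-174.79, -0.11], [-173.66, 173.66]. Speed limits (degrees/s): [136.94, 136.94, 172.46, 180, 180, 180].

INTERFACE

Orientations are given as [roll, pitch, yaw] about the fixed x, y, z axes, in that order (R = Rz(yaw) Ry(pitch) Rx(roll)).
In Python, from plant import ctrl gives the robot as it stands.
- The arm moves only by the tool apply_moves, never from a script. Its argument "deltas" is a list of rows, each an object with "fingers": the finger opening in mm, from 0 to 87.6; "delta_pos": the shift along the tool's x, y, z in mm, a list of three; "angular": the turn, a rotation vector about the tool's x, y, z in degrees, a list of three. A call has 1 to 10 rows; each row is the pose to reach, as a shift and turn from the pose commanded when the call began, along the tool's axes at that moment; what a row does not reach only later rows make up. A row lasts 1/10 s, in which the tool goes at most 50 mm and 8.59 degrees, less where a joint would pass 70% of its speed; a pose out of reach is approached as far as the arm can. A call with a gripper value outside its range is refused whole. The fingers move at their own pace and stop on an object; the grip force is fixed at half the most. Time passes only in rows, so rows that repeat a pose let the fingers close. It gives the time, the measured TCP pose, the force, the opening and the grip force at its end, in the units of the state.
- ctrl.get_obs(): the state, without advancing time (a new reading comes with each control period).
- ctrl.snapshot(name): name is "side" or "top"; returns the picture (384x512x3 uint8, red, green, blue); there is no depth.
- ctrl.camera_params(name): a dict with "fx", "fy", "cx", "cy" (pixels), "cam_to_world" (4x4, takes a point from camera to world coordinates). Camera axes: x right, y up, looking along -z (the intrinsics and any distortion apply to the point x, -y, -z); pixel columns grow to the right and rows downward; lengths in m; the calibration is good to about 2 mm. A picture is of the moment at which its call begins. camera_params takes no time and is no camera call.
- ctrl.close_job(): hands the job in; it is judged then, once.
The state is a dict: "clock": time; "joint_pos": joint angles; "qvel": joint speeds; "tau": joint torques, N m; "tool_pos": TCP position; "orientation": TCP orientation; "force": force on the tool from outside, world axes, zero at the start; "moment": the same for the moment, N m; "opening": finger opening in m; "gripper_force": force on a finger pad.
Only numpy, scipy, OpenCV 4.12 (cv2) and the standard library are available. Lean on these libraries where they do the work, as an engineer would, in place of code of your own. Each camera call takes 0.05 s, during which the arm holds its last target. There are 200 camera calls.

## Working session

There is one attempt and no reset: what is moved stays moved. The work goes in short steps, Python scripts to look and compute and a tool call to move; the robot and the scene stay as the last step left them, time stands still between calls to the robot, and variables do not carry over. Pictures are saved under pics/ and viewed, at most 10 in all, crops included, and the job is handed in when it is done.

Besides the shell and the picture viewer there is one more tool, called after "Request:" in YAML: its name, and indented under it one key for each argument. apply_moves: Moves the arm, as the interface text tells. Its arguments: {"type":"object","properties":{"deltas":{"type":"array"}},"required":["deltas"]}

```bash
mkdir -p pics
cat > h.py <<'E'
import numpy as np,cv2
from plant import ctrl
def P(n):
    p=ctrl.camera_params(n);return p,np.array(p['cam_to_world'])
def proj(n,X):
    p,T=P(n);c=(np.linalg.inv(T)@np.append(X,1))[:3];x,y,z=c[0],-c[1],-c[2]
    return np.array([p['fx']*x/z+p['cx'],p['fy']*y/z+p['cy']])
def at(n,u,v,h):
    p,T=P(n);d=T[:3,:3]@np.array([(u-p['cx'])/p['fx'],-(v-p['cy'])/p['fy'],-1]);o=T[:3,3]
    return o+d*(h-o[2])/d[2]
E
python3 - <<'E'
from h import *
for n in('top','side'):
    im=ctrl.snapshot(n);cv2.imwrite(f'pics/{n}0.png',cv2.resize(im[...,::-1],(800,600),interpolation=cv2.INTER_CUBIC));print({k:v for k,v in ctrl.camera_params(n).items()})
print(ctrl.get_obs())
E
```

```text
{'fx': 418.5172136979129, 'fy': 418.5172136979129, 'cx': 249.10336331008654, 'cy': 187.54840802423757, 'cam_to_world': array([[-0.02828359,  0.99817631, -0.05333005,  0.51467455],
       [-0.99945945, -0.02913379, -0.01523272, -0.0352059 ],
       [-0.01675865,  0.05287039,  0.99846075,  1.12711692],
       [ 0.        ,  0.        ,  0.        ,  1.        ]])}
{'fx': 350.12191350300105, 'fy': 350.12191350300105, 'cx': 255.07177562018745, 'cy': 194.4066836548004, 'cam_to_world': array([[-0.96128495,  0.20102773, -0.18846511,  0.45564406],
       [-0.27553306, -0.71010478,  0.647945  ,  0.45047908],
       [-0.00357506,  0.67478815,  0.73800283,  0.61060072],
       [ 0.        ,  0.        ,  0.        ,  1.        ]])}
{'clock': 0.1, 'joint_pos': array([-5.35655468e+01,  2.05869078e+01,  6.38396537e-01, -1.52416514e-02,
       -7.01345391e+01, -1.65058081e+01]), 'qvel': array([-0.06786385, -0.14477662,  0.20864498,  0.04982556,  0.0759835 ,
       -0.01782046]), 'tau': array([-9.43532068e-04, -5.84161413e+01,  2.93751866e+01,  7.01546922e+00,
        1.01580354e-02, -8.15697581e-05]), 'tool_pos': array([ 0.22987713, -0.63419475,  0.22572423]), 'orientation': array([ 1.79916301e+02, -9.85907384e-03, -1.60076537e+02]), 'force': array([ 0.63891013, -0.70495092,  0.65443002]), 'moment': array([-0.00398999,  0.0252997 ,  0.01994389]), 'gripper_force': 0.0, 'opening': 0.08753105495359674}
```

View pics/top0.png

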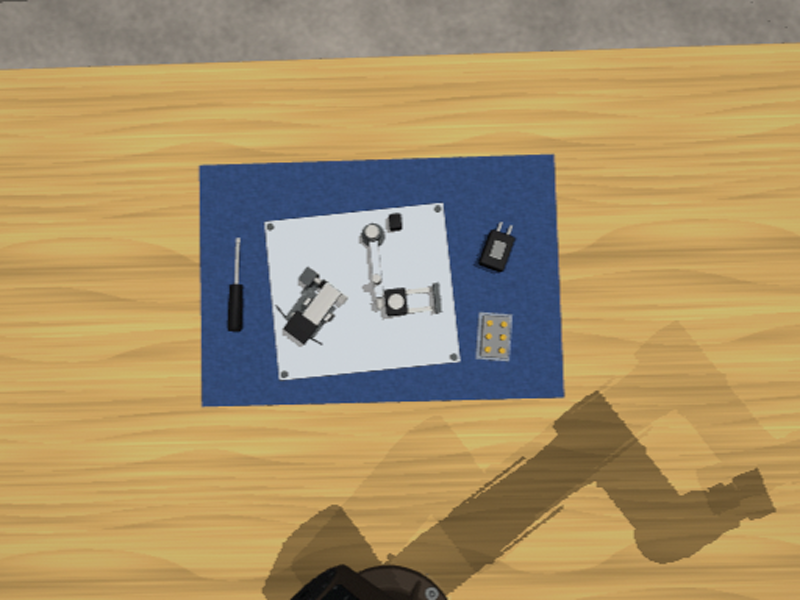

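View pics/side0.png

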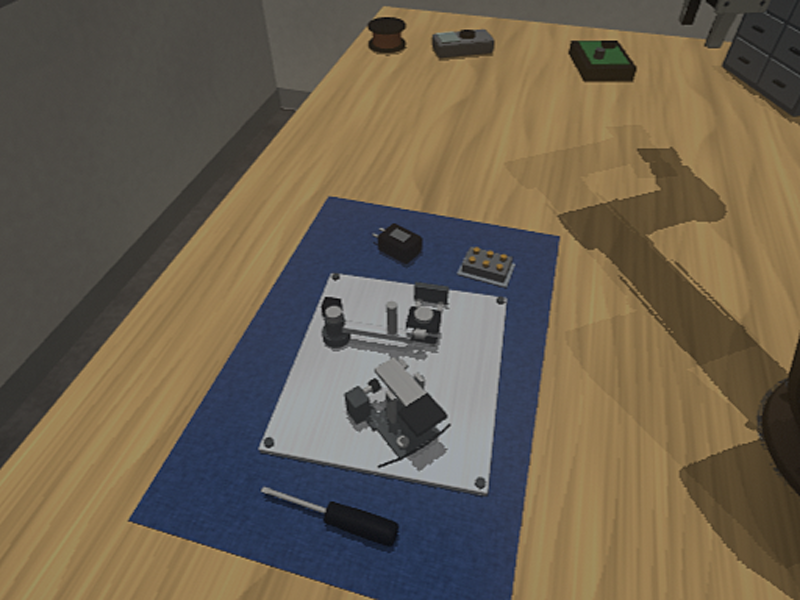

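The tester plate's corners in the top view are at about (265,221), (443,203), (459,362) and (280,380), with the pivot at (372,233) and the black trigger paddle at (300,326). Next I fit the tester's pose.

```bash
cat >> h.py <<'E'
L=np.array([[45,185],[45,-125],[-230,-125],[-230,185]])/1e3
px=np.array([[265,221],[443,203],[459,362],[280,380]])/1.5625
W=np.array([at('top',u,v,.010)[:2] for u,v in px])
a,b=L-L.mean(0),W-W.mean(0)
th=np.arctan2((a[:,0]*b[:,1]-a[:,1]*b[:,0]).sum(),(a*b).sum())
R=np.array([[np.cos(th),-np.sin(th)],[np.sin(th),np.cos(th)]]);t=W.mean(0)-R@L.mean(0)
def w(x,y,z):return np.append(R@np.array([x,y])/1e3+t,z/1e3)
def pol(r,q,z):return w(-r*np.cos(q),r*np.sin(q),z)
E
python3 - <<'E'
from h import *
print(np.degrees(th),t,np.round((a@R.T-b)*1e3,1))
print('post',pol(80,0,95),'post.8',pol(80,.8,95),'trig',pol(195,.8,68))
print('sideproj', [ (proj('side',w(x,y,10))*1.5625).round() for x,y in L*1e3])
for n,c,k in(('top',(165,125,140,130),5),('side',(160,170,140,140),5)):
    im=ctrl.snapshot(n)[...,::-1].copy()
    x,y,ww,h=c;cr=cv2.resize(im[y:y+h,x:x+ww],None,fx=4,fy=4,interpolation=cv2.INTER_CUBIC)
    for q in ([pol(80,0,95),pol(0,0,52)]+[pol(195,i,68) for i in(.7,.8,.9)]+[pol(80,i,95) for i in(.7,.8,.9)]):
        u=(proj(n,q)-[x,y])*4; cv2.drawMarker(cr,tuple(int(i) for i in u),(0,0,255),cv2.MARKER_CROSS,10)
    cv2.imwrite(f'pics/{n}1.png',cr)
E
```

```text
4.080481417500342 [0.6736532 0.0057565] [[ 0.3  0.8]
 [ 0.7 -0.6]
 [-0.5 -2. ]
 [-0.4  1.9]]
post [5.93855989e-01 6.38854082e-05 9.50000000e-02] post.8 [0.61397432 0.05903343 0.095     ] trig [0.52818593 0.13561902 0.068     ]
sideproj [array([259., 448.]), array([333., 271.]), array([509., 297.]), array([489., 493.])]
```

View pics/top1.png

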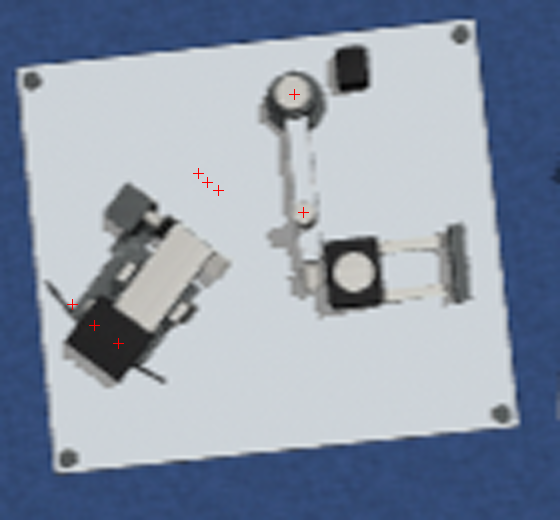

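View pics/side1.png

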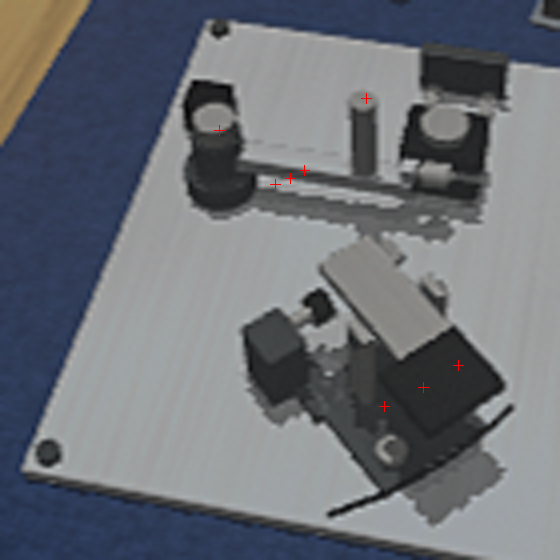

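Request:
apply_moves:
  deltas:
    - {"fingers": 44, "delta_pos": [-14, 12, 0], "angular": [0, 0, 0]}
    - {"fingers": 44, "delta_pos": [-42, 35, 0], "angular": [0, 0, 0]}
    - {"fingers": 44, "delta_pos": [-77, 65, 0], "angular": [0, 0, 0]}
    - {"fingers": 44, "delta_pos": [-112, 95, 0], "angular": [0, 0, 0]}
    - {"fingers": 44, "delta_pos": [-147, 124, 0], "angular": [0, 0, 0]}
    - {"fingers": 44, "delta_pos": [-182, 154, 0], "angular": [0, 0, 0]}
    - {"fingers": 44, "delta_pos": [-217, 183, 0], "angular": [0, 0, 0]}
    - {"fingers": 44, "delta_pos": [-252, 213, 0], "angular": [0, 0, 0]}
    - {"fingers": 44, "delta_pos": [-287, 243, 0], "angular": [0, 0, 0]}
    - {"fingers": 44, "delta_pos": [-322, 272, 0], "angular": [0, 0, 0]}

```text
clock: 1.2
tool_pos: [0.4404, -0.2667, 0.2268]
orientation: [-180.0, 0.0, -160.1]
force: [1.3, -0.5, 0.1]
opening: 0.0442
gripper_force: 0.0
```

Request:
apply_moves:
  deltas:
    - {"fingers": 44, "delta_pos": [-35, 30, 0], "angular": [0, 0, 2]}
    - {"fingers": 44, "delta_pos": [-70, 59, 0], "angular": [0, 0, 5]}
    - {"fingers": 44, "delta_pos": [-105, 89, 0], "angular": [0, 0, 8]}
    - {"fingers": 44, "delta_pos": [-140, 118, 0], "angular": [0, 0, 11]}
    - {"fingers": 44, "delta_pos": [-175, 148, 0], "angular": [0, 0, 13]}
    - {"fingers": 44, "delta_pos": [-200, 170, 0], "angular": [0, 0, 15]}
    - {"fingers": 44, "delta_pos": [-222, 188, 0], "angular": [0, 0, 16]}
    - {"fingers": 44, "delta_pos": [-236, 200, 0], "angular": [0, 0, 16]}
    - {"fingers": 44, "delta_pos": [-236, 200, 0], "angular": [0, 0, 16]}
    - {"fingers": 44, "delta_pos": [-236, 200, 0], "angular": [0, 0, 16]}

```text
clock: 2.2
tool_pos: [0.5932, -0.0006, 0.2264]
orientation: [-180.0, -0.0, -176.0]
force: [0.1, 0.3, 0.3]
opening: 0.0437
gripper_force: 0.0
```

```bash
cat >> h.py <<'E'
from scipy.spatial.transform import Rotation as Ro
def d(X,yaw=None):
    o=ctrl.get_obs();A=Ro.from_euler('xyz',o['orientation'],degrees=True)
    r=(A.inv().apply(X-o['tool_pos'])*1e3).round(1)
    return r,(None if yaw is None else round((o['orientation'][2]-yaw+180)%360-180,1))
E
python3 - <<'E'
from h import *
o=ctrl.get_obs();print(o['clock'],o['tool_pos'],o['orientation'],o['force'],o['joint_pos'],d(pol(80,0,150),-175.9))
im=ctrl.snapshot('side')[...,::-1].copy()
x,y=150,100;cr=cv2.resize(im[y:y+180,x:x+180],None,fx=3.2,fy=3.2,interpolation=cv2.INTER_CUBIC)
cv2.imwrite('pics/side2.png',cr)
E
```

```text
2.2 [ 5.93245849e-01 -5.60790702e-04  2.26353463e-01] [-1.79993783e+02 -3.84777082e-02 -1.76012921e+02] [0.05727479 0.33414976 0.34064279] [ 1.88062322e+01  1.29410269e+01 -1.00012348e+01 -4.15866297e-03
 -6.70965265e+01 -1.04817532e+02] (array([-0.7,  0.6, 76.4]), np.float64(-0.1))
```

View pics/side2.png

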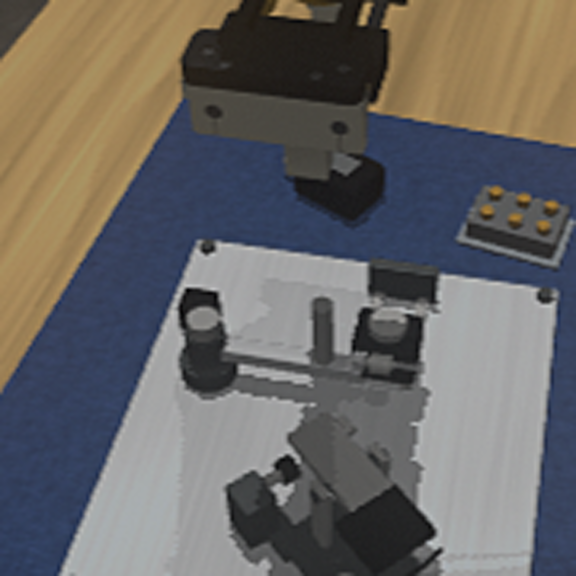

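The gripper is above the upright post at crop (322,300), and the earlier marker agrees with it to about 1 px. I'm descending over the post.

Request:
apply_moves:
  deltas:
    - {"fingers": 44, "delta_pos": [-0.7, 0.6, 20], "angular": [0, 0, 0]}
    - {"fingers": 44, "delta_pos": [-0.7, 0.6, 50], "angular": [0, 0, 0]}
    - {"fingers": 44, "delta_pos": [-0.7, 0.6, 80], "angular": [0, 0, 0]}
    - {"fingers": 44, "delta_pos": [-0.7, 0.6, 105], "angular": [0, 0, 0]}
    - {"fingers": 44, "delta_pos": [-0.7, 0.6, 125], "angular": [0, 0, 0]}
    - {"fingers": 44, "delta_pos": [-0.7, 0.6, 140], "angular": [0, 0, 0]}
    - {"fingers": 44, "delta_pos": [-0.7, 0.6, 152], "angular": [0, 0, 0]}
    - {"fingers": 44, "delta_pos": [-0.7, 0.6, 159], "angular": [0, 0, 0]}
    - {"fingers": 44, "delta_pos": [-0.7, 0.6, 159], "angular": [0, 0, 0]}

```text
clock: 3.15
tool_pos: [0.5939, -0.0006, 0.067]
orientation: [-180.0, -0.1, -176.1]
force: [-0.6, -0.0, 0.5]
opening: 0.0437
gripper_force: 0.0
```

Run:
```python
from h import *
o=ctrl.get_obs();print(o['clock'],o['tool_pos'],o['orientation'],o['force'])
for n,x,y in(('top',180,120),('side',165,110)):
    im=ctrl.snapshot(n)[...,::-1].copy();cv2.imwrite(f'pics/{n}3.png',cv2.resize(im[y:y+120,x:x+120],None,fx=4,fy=4,interpolation=cv2.INTER_CUBIC))
a,b=cv2.imread('pics/top3.png'),cv2.imread('pics/side3.png')
cv2.imwrite('pics/c3.png',cv2.resize(np.hstack([a,b]),(800,400)))
```

```text
3.15 [ 5.93882285e-01 -5.62167887e-04  6.69977505e-02] [-1.79987665e+02 -6.32184112e-02 -1.76107335e+02] [-0.596287   -0.01903355  0.51452877]
```

View pics/c3.png

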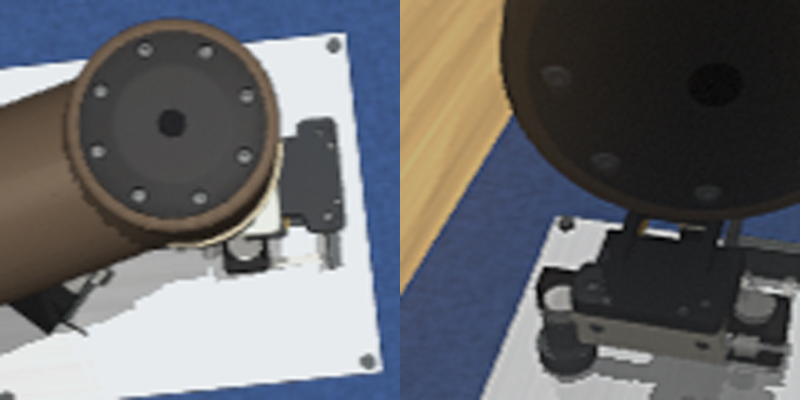

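Request:
apply_moves:
  deltas:
    - {"fingers": 44, "delta_pos": [0, 3, 0], "angular": [0, 0, 0]}
    - {"fingers": 34, "delta_pos": [0, 3, 0], "angular": [0, 0, 0]}
    - {"fingers": 24, "delta_pos": [0, 3, 0], "angular": [0, 0, 0]}
    - {"fingers": 16, "delta_pos": [0, 3, 0], "angular": [0, 0, 0]}
    - {"fingers": 11, "delta_pos": [0, 3, 0], "angular": [0, 0, 0]}
    - {"fingers": 8, "delta_pos": [0, 3, 0], "angular": [0, 0, 0]}
    - {"fingers": 8, "delta_pos": [0, 3, 0], "angular": [0, 0, 0]}
    - {"fingers": 8, "delta_pos": [0, 3, 0], "angular": [0, 0, 0]}

```text
clock: 4.05
tool_pos: [0.5942, 0.003, 0.0676]
orientation: [-180.0, 0.0, -176.1]
force: [-0.1, 0.2, 0.9]
opening: 0.0133
gripper_force: 30.0
```

```bash
cat >> h.py <<'E'
def arc(qs,yawrate=1.0,r=80,q0=None):
    "rows along the arc from the present pose (taken as angle q0, tool yaw now)"
    o=ctrl.get_obs();A=Ro.from_euler('xyz',o['orientation'],degrees=True)
    c0=pol(r,q0,0)
    for q in qs:
        print(round(q,3),(A.inv().apply(pol(r,q,0)-c0)*1e3).round(1)[:2],round(np.degrees(q-q0)*yawrate,1))
def ang():
    o=ctrl.get_obs();v=R.T@(o['tool_pos'][:2]-t);q=np.arctan2(v[1],-v[0]);f=R.T@o['force'][:2]
    return o['clock'],'q',q.round(4),'r',(np.hypot(*v)*1e3).round(1),'ft,fr',(f@[np.sin(q),np.cos(q)]).round(2),(f@[-np.cos(q),np.sin(q)]).round(2)
E
python3 - <<'E'
from h import *
print(ang());o=ctrl.get_obs();print(o['opening'],o['gripper_force'],o['orientation'])
arc(np.linspace(.035,.6,12)[1:],.85,80,ang()[2])
E
```

```text
(4.05, 'q', np.float64(0.0366), 'r', np.float64(79.5), 'ft,fr', np.float64(0.19), np.float64(0.13))
0.01330174763135851 30.00020205974579 [-1.79999925e+02  1.56911626e-03 -1.76070065e+02]
0.086 [-0.2  4. ] 2.4
0.138 [-0.7  8.1] 4.9
0.189 [-1.3 12.1] 7.4
0.24 [-2.2 16.1] 9.9
0.292 [-3.3 20.1] 12.4
0.343 [-4.5 24. ] 14.9
0.395 [-6.  27.8] 17.4
0.446 [-7.7 31.6] 19.9
0.497 [-9.5 35.3] 22.4
0.549 [-11.6  38.8] 24.9
0.6 [-13.8  42.3] 27.4
```

Request:
apply_moves:
  deltas:
    - {"fingers": 8, "delta_pos": [-0.2, 4, 0], "angular": [0, 0, 2.4]}
    - {"fingers": 8, "delta_pos": [-0.7, 8.1, 0], "angular": [0, 0, 4.9]}
    - {"fingers": 8, "delta_pos": [-1.3, 12.1, 0], "angular": [0, 0, 7.4]}
    - {"fingers": 8, "delta_pos": [-2.2, 16.1, 0], "angular": [0, 0, 9.9]}
    - {"fingers": 8, "delta_pos": [-3.3, 20.1, 0], "angular": [0, 0, 12.4]}
    - {"fingers": 8, "delta_pos": [-4.5, 24, 0], "angular": [0, 0, 14.9]}
    - {"fingers": 8, "delta_pos": [-6, 27.8, 0], "angular": [0, 0, 17.4]}
    - {"fingers": 8, "delta_pos": [-7.7, 31.6, 0], "angular": [0, 0, 19.9]}
    - {"fingers": 8, "delta_pos": [-9.5, 35.3, 0], "angular": [0, 0, 22.4]}
    - {"fingers": 8, "delta_pos": [-9.5, 35.3, 0], "angular": [0, 0, 22.4]}

```text
clock: 5.05
tool_pos: [0.5998, 0.0374, 0.0675]
orientation: [-179.8, -0.1, 161.4]
force: [-4.3, -8.0, 6.8]
opening: 0.0132
gripper_force: 30.0
```

Run:
```python
from h import *
print(ang());o=ctrl.get_obs();print(o['opening'],o['orientation'],o['joint_pos'][[0,5]])
arc(np.arange(.5,.7,.03)[1:],.85,80,.497)
```

```text
(5.05, 'q', np.float64(0.4761), 'r', np.float64(80.4), 'ft,fr', np.float64(-9.03), np.float64(0.77))
0.013200118177501611 [-1.79820996e+02 -1.33742181e-01  1.61404106e+02] [  22.21314996 -130.85200524]
0.53 [-0.3  2.6] 1.6
0.56 [-0.7  5. ] 3.1
0.59 [-1.1  7.4] 4.5
0.62 [-1.6  9.7] 6.0
0.65 [-2.2 12. ] 7.5
0.68 [-2.8 14.3] 8.9
```

Request:
apply_moves:
  deltas:
    - {"fingers": 8, "delta_pos": [0, 0, 0], "angular": [0, 0, 0]}
    - {"fingers": 8, "delta_pos": [0, 0, 0], "angular": [0, 0, 0]}

```text
clock: 5.25
tool_pos: [0.5997, 0.0371, 0.0676]
orientation: [-179.8, -0.1, 161.5]
force: [-4.2, -6.0, 6.5]
opening: 0.0132
gripper_force: 30.0
```

Run:
```python
from h import *
print(ang());o=ctrl.get_obs();print(o['force'],o['moment'],o['tool_pos'],o['orientation'])
```

```text
(5.25, 'q', np.float64(0.4728), 'r', np.float64(80.3), 'ft,fr', np.float64(-7.15), np.float64(1.55))
[-4.22004815 -5.97695832  6.4939654 ] [-2.29546825  1.3967642  -0.24222238] [0.59973628 0.03714664 0.06756871] [-1.79832417e+02 -1.26791766e-01  1.61477727e+02]
```

Request:
apply_moves:
  deltas:
    - {"fingers": 8, "delta_pos": [-0.3, 2.6, 0], "angular": [0, 0, 1.6]}
    - {"fingers": 8, "delta_pos": [-0.7, 5, 0], "angular": [0, 0, 3.1]}
    - {"fingers": 8, "delta_pos": [-1.1, 7.4, 0], "angular": [0, 0, 4.5]}
    - {"fingers": 8, "delta_pos": [-1.6, 9.7, 0], "angular": [0, 0, 6]}
    - {"fingers": 8, "delta_pos": [-2.2, 12, 0], "angular": [0, 0, 7.5]}
    - {"fingers": 8, "delta_pos": [-2.8, 14.3, 0], "angular": [0, 0, 8.9]}
    - {"fingers": 8, "delta_pos": [-2.8, 14.3, 0], "angular": [0, 0, 8.9]}
    - {"fingers": 8, "delta_pos": [-2.8, 14.3, 0], "angular": [0, 0, 8.9]}

```text
clock: 6.05
tool_pos: [0.6056, 0.0492, 0.0675]
orientation: [-179.7, -0.2, 152.5]
force: [-7.6, -7.5, 9.7]
opening: 0.013
gripper_force: 30.0
```

Run:
```python
from h import *
print(ang());o=ctrl.get_obs();print(o['force'],o['opening'],o['tool_pos'],o['orientation'])
arc(np.arange(.68,.83,.02)[1:],.85,80,.68)
```

```text
(6.05, 'q', np.float64(0.6397), 'r', np.float64(80.7), 'ft,fr', np.float64(-10.42), np.float64(2.37))
[-7.60722217 -7.50826467  9.67012518] 0.012977164412371851 [0.6056255  0.04921497 0.06750165] [-179.70992501   -0.19723234  152.54866594]
0.7 [-0.2  1.6] 1.0
0.72 [-0.5  3.2] 1.9
0.74 [-0.8  4.7] 2.9
0.76 [-1.1  6.3] 3.9
0.78 [-1.4  7.9] 4.9
0.8 [-1.8  9.4] 5.8
0.82 [-2.2 11. ] 6.8
```

Request:
apply_moves:
  deltas:
    - {"fingers": 8, "delta_pos": [-0.2, 1.6, 0], "angular": [0, 0, 1]}
    - {"fingers": 8, "delta_pos": [-0.5, 3.2, 0], "angular": [0, 0, 1.9]}
    - {"fingers": 8, "delta_pos": [-0.8, 4.7, 0], "angular": [0, 0, 2.9]}
    - {"fingers": 8, "delta_pos": [-1.1, 6.3, 0], "angular": [0, 0, 3.9]}
    - {"fingers": 8, "delta_pos": [-1.1, 6.3, 0], "angular": [0, 0, 3.9]}
    - {"fingers": 8, "delta_pos": [-1.1, 6.3, 0], "angular": [0, 0, 3.9]}

```text
clock: 6.65
tool_pos: [0.6094, 0.0549, 0.0675]
orientation: [-179.7, -0.2, 148.6]
force: [-10.5, -4.1, 9.4]
opening: 0.0132
gripper_force: 30.0
```

Run:
```python
from h import *
print(ang())
```

```text
(6.65, 'q', np.float64(0.7244), 'r', np.float64(80.9), 'ft,fr', np.float64(-9.61), np.float64(5.89))
```

Request:
apply_moves:
  deltas:
    - {"fingers": 8, "delta_pos": [-0.2, 1.6, 0], "angular": [0, 0, 1]}
    - {"fingers": 8, "delta_pos": [-0.5, 3.2, 0], "angular": [0, 0, 1.9]}
    - {"fingers": 8, "delta_pos": [-0.5, 3.2, 0], "angular": [0, 0, 1.9]}
    - {"fingers": 8, "delta_pos": [-0.5, 3.2, 0], "angular": [0, 0, 1.9]}

```text
clock: 7.05
tool_pos: [0.6114, 0.0574, 0.0675]
orientation: [-179.7, -0.2, 146.8]
force: [-10.0, -4.7, 10.9]
opening: 0.0135
gripper_force: 30.0
```

Run:
```python
from h import *
print(ang());o=ctrl.get_obs();print(o['force'],o['moment'],o['orientation'],o['joint_pos'][5])
```

```text
(7.05, 'q', np.float64(0.7632), 'r', np.float64(80.9), 'ft,fr', np.float64(-10.04), np.float64(4.72))
[-10.04104596  -4.71842536  10.88623463] [-1.61379593  3.52546244 -0.2161545 ] [-179.71456412   -0.19233947  146.76429137] -146.78819354786023
```

Request:
apply_moves:
  deltas:
    - {"fingers": 8, "delta_pos": [-0.3, 1.6, 0], "angular": [0, 0, 1]}
    - {"fingers": 8, "delta_pos": [-0.3, 1.6, 0], "angular": [0, 0, 1]}
    - {"fingers": 8, "delta_pos": [-0.3, 1.6, 0], "angular": [0, 0, 1]}

```text
clock: 7.35
tool_pos: [0.6123, 0.0585, 0.0675]
orientation: [-179.7, -0.2, 145.8]
force: [-10.7, -4.2, 10.6]
opening: 0.0134
gripper_force: 30.0
```

Request:
apply_moves:
  deltas:
    - {"fingers": 8, "delta_pos": [-0.3, 1.6, 0], "angular": [0, 0, 1]}
    - {"fingers": 8, "delta_pos": [-0.3, 1.6, 0], "angular": [0, 0, 1]}
    - {"fingers": 8, "delta_pos": [-0.3, 1.6, 0], "angular": [0, 0, 1]}

```text
clock: 7.65
tool_pos: [0.6127, 0.059, 0.0675]
orientation: [-179.6, -0.2, 144.8]
force: [-12.9, -5.4, 13.2]
opening: 0.0133
gripper_force: 30.0
```

Run:
```python
from h import *
print(ang());o=ctrl.get_obs();print(o['force'],o['moment'],o['orientation'],o['joint_pos'][5])
```

```text
(7.65, 'q', np.float64(0.7892), 'r', np.float64(81.0), 'ft,fr', np.float64(-12.61), np.float64(6.17))
[-12.93746984  -5.43869952  13.19055732] [-2.18439048  4.46951674 -0.14719549] [-179.60227265   -0.23842303  144.754895  ] -148.90510285080106
```

Request:
apply_moves:
  deltas:
    - {"fingers": 8, "delta_pos": [-0.1, 0.8, 0], "angular": [0, 0, 0.5]}
    - {"fingers": 8, "delta_pos": [-0.1, 0.8, 0], "angular": [0, 0, 0.5]}
    - {"fingers": 8, "delta_pos": [-0.1, 0.8, 0], "angular": [0, 0, 0.5]}

```text
clock: 7.95
tool_pos: [0.6128, 0.0592, 0.0675]
orientation: [-179.6, -0.3, 144.3]
force: [-13.6, -7.0, 13.8]
opening: 0.013
gripper_force: 30.0
```

Run:
```python
from h import *
print(ang());o=ctrl.get_obs();print(o['force'])
n='side';x,y=165,130
im=ctrl.snapshot(n)[...,::-1].copy();cv2.imwrite(f'pics/c4.png',cv2.resize(im[y:y+130,x:x+140],None,fx=5,fy=4.5,interpolation=cv2.INTER_CUBIC))
```

```text
(7.95, 'q', np.float64(0.7926), 'r', np.float64(81.0), 'ft,fr', np.float64(-14.23), np.float64(5.57))
[-13.58007594  -7.00175845  13.77645026]
```

View pics/c4.png

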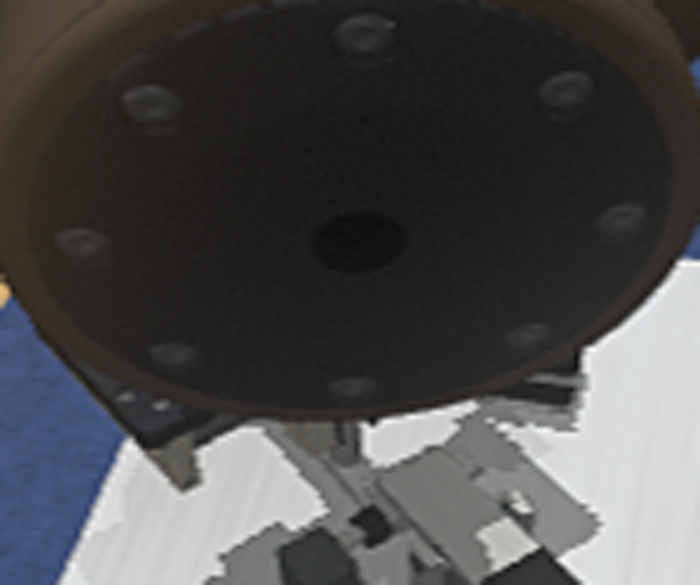

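In the picture the hammer bar reaches the buffer's black rubber at about (370,525). The rise in force also fits the buffer. I had read the paddle markers in the wrong order: the paddle points to a catch near 0.74 rad, so the sear should have dropped already. I'm easing back slowly to check this.

Request:
apply_moves:
  deltas:
    - {"fingers": 8, "delta_pos": [0.2, -1.2, 0], "angular": [0, 0, -0.7]}
    - {"fingers": 8, "delta_pos": [0.5, -2.4, 0], "angular": [0, 0, -1.5]}
    - {"fingers": 8, "delta_pos": [0.7, -3.6, 0], "angular": [0, 0, -2.2]}
    - {"fingers": 8, "delta_pos": [0.7, -3.6, 0], "angular": [0, 0, -2.2]}
    - {"fingers": 8, "delta_pos": [0.7, -3.6, 0], "angular": [0, 0, -2.2]}

```text
clock: 8.5
tool_pos: [0.6115, 0.0576, 0.0675]
orientation: [-179.7, -0.2, 146.5]
force: [-9.2, -4.9, 9.8]
opening: 0.0134
gripper_force: 30.0
```

Run:
```python
from h import *
print(ang());o=ctrl.get_obs();print(o['force'])
```

```text
(8.5, 'q', np.float64(0.7664), 'r', np.float64(80.9), 'ft,fr', np.float64(-9.62), np.float64(3.91))
[-9.16904005 -4.88439793  9.7953379 ]
```

Request:
apply_moves:
  deltas:
    - {"fingers": 8, "delta_pos": [0.2, -0.8, 0], "angular": [0, 0, -0.5]}
    - {"fingers": 8, "delta_pos": [0.3, -1.6, 0], "angular": [0, 0, -1]}
    - {"fingers": 8, "delta_pos": [0.3, -1.6, 0], "angular": [0, 0, -1]}
    - {"fingers": 8, "delta_pos": [0.3, -1.6, 0], "angular": [0, 0, -1]}

```text
clock: 8.9
tool_pos: [0.6111, 0.057, 0.0675]
orientation: [-179.8, -0.2, 147.5]
force: [-7.9, -2.4, 7.0]
opening: 0.0133
gripper_force: 30.0
```

Run:
```python
from h import *
print(ang());o=ctrl.get_obs();print(o['force'])
```

```text
(8.9, 'q', np.float64(0.7582), 'r', np.float64(80.9), 'ft,fr', np.float64(-6.9), np.float64(4.59))
[-7.92404339 -2.41819491  7.04933608]
```

Request:
apply_moves:
  deltas:
    - {"fingers": 8, "delta_pos": [0.2, -0.8, 0], "angular": [0, 0, -0.5]}
    - {"fingers": 8, "delta_pos": [0.3, -1.6, 0], "angular": [0, 0, -1]}
    - {"fingers": 8, "delta_pos": [0.3, -1.6, 0], "angular": [0, 0, -1]}
    - {"fingers": 8, "delta_pos": [0.3, -1.6, 0], "angular": [0, 0, -1]}

```text
clock: 9.3
tool_pos: [0.6112, 0.0568, 0.0676]
orientation: [-179.9, -0.1, 148.5]
force: [-5.4, -0.4, 5.7]
opening: 0.0131
gripper_force: 30.0
```

Run:
```python
from h import *
print(ang());o=ctrl.get_obs();print(o['force'])
```

```text
(9.3, 'q', np.float64(0.7567), 'r', np.float64(80.7), 'ft,fr', np.float64(-3.73), np.float64(3.97))
[-5.43294232 -0.37763375  5.71077608]
```

The sear holds: q stays at 0.757 while the load falls. I'm easing off the rest, then opening the fingers and rising.

Request:
apply_moves:
  deltas:
    - {"fingers": 8, "delta_pos": [0.2, -1, 0], "angular": [0, 0, -0.5]}
    - {"fingers": 8, "delta_pos": [0.2, -1, 0], "angular": [0, 0, -0.5]}
    - {"fingers": 18, "delta_pos": [0.2, -1, 0], "angular": [0, 0, -0.5]}
    - {"fingers": 26, "delta_pos": [0.2, -1, 0], "angular": [0, 0, -0.5]}
    - {"fingers": 36, "delta_pos": [0.2, -1, 0], "angular": [0, 0, -0.5]}
    - {"fingers": 40, "delta_pos": [0.2, -1, 0], "angular": [0, 0, -0.5]}
    - {"fingers": 40, "delta_pos": [0.2, -1, 0], "angular": [0, 0, -0.5]}

```text
clock: 10.0
tool_pos: [0.6117, 0.0563, 0.0675]
orientation: [-180.0, 0.0, 149.0]
force: [-0.6, -0.2, 0.6]
opening: 0.0392
gripper_force: 0.0
```

Request:
apply_moves:
  deltas:
    - {"fingers": 40, "delta_pos": [0, 0, -8], "angular": [0, 0, 0]}
    - {"fingers": 40, "delta_pos": [0, 0, -25], "angular": [0, 0, 0]}
    - {"fingers": 40, "delta_pos": [0, 0, -50], "angular": [0, 0, 0]}
    - {"fingers": 40, "delta_pos": [0, 0, -75], "angular": [0, 0, 0]}
    - {"fingers": 20, "delta_pos": [0, 0, -95], "angular": [0, 0, 0]}
    - {"fingers": 0, "delta_pos": [0, 0, -100], "angular": [0, 0, 0]}
    - {"fingers": 0, "delta_pos": [0, 0, -100], "angular": [0, 0, 0]}

```text
clock: 10.7
tool_pos: [0.612, 0.0566, 0.1687]
orientation: [179.9, 0.1, 149.0]
force: [1.0, -0.2, -1.1]
opening: 0.0215
gripper_force: 0.0
```

Run:
```python
from h import *
o=ctrl.get_obs();print(o['clock'],o['tool_pos'],o['orientation'],o['force'],o['opening'],o['joint_pos'])
q=.74
for r in(195,198): print(pol(r,q,68),d(pol(r,q,130),150))
```

```text
10.7 [0.61203731 0.05657834 0.16871081] [1.79897584e+02 7.19807522e-02 1.49027708e+02] [ 1.00192942 -0.1533795  -1.08455918] 0.02147310256108795 [ 2.34636682e+01  1.72736827e+01 -1.19744898e+01 -1.16190636e-03
 -6.06266508e+01 -1.44435327e+02]
[0.52066061 0.12666253 0.068     ] (array([114.5,  13. ,  38.6]), np.float64(-1.0))
[0.51830688 0.12852263 0.068     ] (array([117.4,  13.4,  38.6]), np.float64(-1.0))
```

Request:
apply_moves:
  deltas:
    - {"fingers": 0, "delta_pos": [12, 1.5, 0], "angular": [0, 0, 0]}
    - {"fingers": 0, "delta_pos": [36, 4, 0], "angular": [0, 0, 0]}
    - {"fingers": 0, "delta_pos": [60, 7, 0], "angular": [0, 0, 0]}
    - {"fingers": 0, "delta_pos": [84, 10, 0], "angular": [0, 0, 10]}
    - {"fingers": 0, "delta_pos": [104, 12, 15], "angular": [0, 0, 0]}
    - {"fingers": 0, "delta_pos": [117, 13.4, 35], "angular": [0, 0, 0]}
    - {"fingers": 0, "delta_pos": [117, 13.4, 59], "angular": [0, 0, 0]}
    - {"fingers": 0, "delta_pos": [117, 13.4, 59], "angular": [0, 0, 0]}
    - {"fingers": 0, "delta_pos": [117, 13.4, 59], "angular": [0, 0, 0]}

```text
clock: 11.6
tool_pos: [0.5176, 0.1279, 0.1081]
orientation: [-179.9, -0.0, 149.1]
force: [0.8, -0.0, 0.6]
opening: 0.0006
gripper_force: 0.0
```

Run:
```python
from h import *
o=ctrl.get_obs();print(o['clock'],o['tool_pos'],o['orientation'],o['force'],o['opening'],ang(),at('top',165+109/4,125+339/4,.068),at('side',160+443/4,170+378/4,.068))
n='side';x,y=150,130
im=ctrl.snapshot(n)[...,::-1].copy();cv2.imwrite(f'pics/c5.png',cv2.resize(im[y:y+160,x:x+180],None,fx=4,fy=3.7,interpolation=cv2.INTER_CUBIC))
```

```text
11.6 [0.51760183 0.12791993 0.10812553] [-1.79881703e+02 -4.07686343e-02  1.49051235e+02] [ 0.84426184 -0.02404097  0.58499381] 0.0006101014463890753 (11.6, 'q', np.float64(0.7354), 'r', np.float64(198.2), 'ft,fr', np.float64(0.5), np.float64(-0.68)) [0.51914934 0.12652542 0.068     ] [0.52099468 0.12854092 0.068     ]
```

View pics/c5.png

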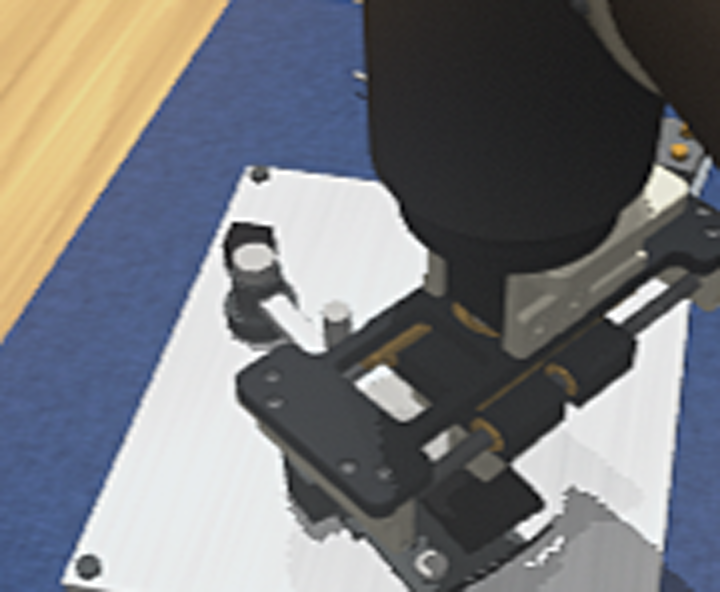

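The hammer is cocked, with the post at crop (336,310), and the shut fingers are over the paddle at about (490,490). I'm pressing now.

Request:
apply_moves:
  deltas:
    - {"fingers": 0, "delta_pos": [0, 0, 15], "angular": [0, 0, 0]}
    - {"fingers": 0, "delta_pos": [0, 0, 30], "angular": [0, 0, 0]}
    - {"fingers": 0, "delta_pos": [0, 0, 38], "angular": [0, 0, 0]}
    - {"fingers": 0, "delta_pos": [0, 0, 42], "angular": [0, 0, 0]}
    - {"fingers": 0, "delta_pos": [0, 0, 45], "angular": [0, 0, 0]}
    - {"fingers": 0, "delta_pos": [0, 0, 48], "angular": [0, 0, 0]}
    - {"fingers": 0, "delta_pos": [0, 0, 51], "angular": [0, 0, 0]}
    - {"fingers": 0, "delta_pos": [0, 0, 51.5], "angular": [0, 0, 0]}
    - {"fingers": 0, "delta_pos": [0, 0, 51.5], "angular": [0, 0, 0]}

```text
clock: 12.55
tool_pos: [0.5188, 0.1283, 0.0574]
orientation: [180.0, 0.0, 149.0]
force: [0.2, -0.9, 2.7]
opening: 0.0004
gripper_force: 1.2
```

Request:
apply_moves:
  deltas:
    - {"fingers": 0, "delta_pos": [0, 0, -10], "angular": [0, 0, 0]}
    - {"fingers": 0, "delta_pos": [0, 0, -30], "angular": [0, 0, 0]}
    - {"fingers": 0, "delta_pos": [0, 0, -60], "angular": [0, 0, 0]}
    - {"fingers": 0, "delta_pos": [20, 0, -90], "angular": [0, 0, 0]}
    - {"fingers": 0, "delta_pos": [50, 20, -110], "angular": [0, 0, 0]}
    - {"fingers": 0, "delta_pos": [80, 50, -120], "angular": [0, 0, 0]}
    - {"fingers": 0, "delta_pos": [90, 80, -120], "angular": [0, 0, 0]}
    - {"fingers": 0, "delta_pos": [90, 90, -120], "angular": [0, 0, 0]}
    - {"fingers": 0, "delta_pos": [90, 90, -120], "angular": [0, 0, 0]}
    - {"fingers": 0, "delta_pos": [90, 90, -120], "angular": [0, 0, 0]}

```text
clock: 13.55
tool_pos: [0.4869, 0.2509, 0.1768]
orientation: [-179.9, -0.0, 149.0]
force: [-0.6, -0.3, -0.0]
opening: 0.0004
gripper_force: 0.0
```

Run:
```python
from h import *
o=ctrl.get_obs();print(o['clock'],o['tool_pos'],o['force'])
a,b=[ctrl.snapshot(n)[y:y+130,x:x+140,::-1] for n,x,y in(('top',165,125),('side',160,160))]
cv2.imwrite('pics/c6.png',cv2.resize(np.hstack([a,b]),(800,372),interpolation=cv2.INTER_CUBIC))
```

```text
13.55 [0.48691191 0.25092297 0.17679767] [-0.58817863 -0.34814921 -0.01091934]
```

View pics/c6.png

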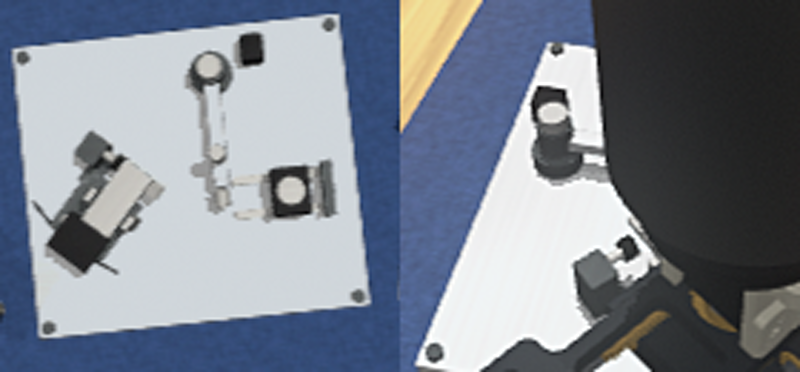

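The hammer is back at rest. The carriage, at (290,190) in the top view, has moved about 35 mm and sits against its end stop. The arm is clear.

```bash
python3 -c "
from plant import ctrl
print(ctrl.close_job())"
```

```text
the job is handed in; nothing more can be done
None
```

The hammer was drawn back until the sear caught and let go cocked, then one press of the trigger knocked the carriage about 35 mm to its end stop; the arm moved clear and the job was handed in after about 14 s on the robot's clock.

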